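# Clear the breakfast things into their trays

## Task

Breakfast is over: clear the counter, each thing to where its kind belongs. Stand the two used egg cups in the white enamel washing-up tray, the jam and the honey jar in the pale wooden pantry crate, and the pepper mill in the dark wooden condiment tray with the oil and salt, all upright on the floor of their trays and let go. The juice glass and the sugar bowl are still wanted: leave them standing where they are.

Things in the scene. Friction and masses are not known exactly. Their poses are not given: they have to be found in the camera images.
- egg_cup_blue: egg cup standing upright, blue ceramic, 62 mm high, 70 g: round foot 42 mm across, stem 20 mm thick from 14 to 24 mm height, open bowl 47 mm across at 42 mm height widening to 50 mm at the rim (62 mm), wall 4 mm. Take it from outside by the bowl, 45 to 58 mm up. Origin: centre of the foot's underside, z up along its axis
- egg_cup_yellow: egg cup standing upright, yellow ceramic, 62 mm high, 70 g: round foot 42 mm across, stem 20 mm thick from 14 to 24 mm height, open bowl 47 mm across at 42 mm height widening to 50 mm at the rim (62 mm), wall 4 mm. Take it from outside by the bowl, 45 to 58 mm up. Origin: centre of the foot's underside, z up along its axis
- jam_jar: straight round screw-lid jar standing upright, 56 mm across (lid the same), 80 mm high, about 240 g; dark red jam, red lid, white paper label round the body. Origin: centre of its underside, z up along its axis
- honey_jar: straight round screw-lid jar standing upright, 56 mm across (lid the same), 80 mm high, about 240 g; amber honey, brass-coloured lid, white paper label round the body. Origin: centre of its underside, z up along its axis
- pepper_mill: dark wooden pepper mill standing upright, 147 mm high, about 220 g: base 54 mm across, waist 38 mm at 40 mm height, neck 40 mm across at 92 to 94 mm, straight turning head 47 mm across from 98 to 126 mm height, tapering above it to a small steel nut. The head does not turn. Origin: centre of its underside, z up along its axis
- wash_tray: square white enamel washing-up tray, blue rim, 180 x 180 mm outside, fixed, yaw within 15 degrees of 0. Walls 4 mm thick, 28 mm high; flat floor 4 mm above the counter. A loose used white coffee cup (68 mm across, 58 high) already stands at x +40, y +10 mm in its frame, handle to +y; the x < 0 half is free. Origin: centre of underside; x, y along its sides
- pantry_crate: square slatted pale wood pantry crate, 180 x 180 mm outside, fixed, yaw within 15 degrees of 0. Walls 8 mm thick, 48 mm high; flat floor 8 mm above the counter. Two loose stock jars with white lids (56 mm across, 80 high) already stand at x +45, y +38 and -38 mm in its frame; the x < 0 half is free. Origin: centre of underside; x, y along its sides
- condiment_tray: square dark wood condiment tray, 180 x 180 mm outside, fixed, yaw within 15 degrees of 0. Walls 10 mm thick, 30 high; flat floor 10 mm above the counter. Already in it, loose: oil bottle (56 mm across, 148 high) at x +42, y +40 mm in its frame, white salt pot (60 across, 68 high) at x +42, y -40; the x < 0 half is free. Origin: centre of underside; x, y along its sides
- juice_glass: clear juice glass standing upright among the things, open at the top, 64 mm across, 95 mm high; stays where it is. Origin: centre of its underside
- sugar_bowl: white round sugar bowl with a lid and a blue line, 75 mm across, 72 mm high; stays where it is. Origin: centre of its underside

How it is judged (in metres and radians):
At the end, for the whole second after the job is handed in: Egg cups in the washing-up tray, jam and honey in the pantry crate, mill in the condiment tray: each centre within 80 mm of the tray's middle along x and y, underside within 4 to 6 mm of its floor, upright within 7 degrees, at rest; glass and sugar bowl upright, within 30 mm of their start (x of egg_cup_blue in the frame of wash_tray between -0.08 and 0.08 m and y of egg_cup_blue in the frame of wash_tray between -0.08 and 0.08 m and z of egg_cup_blue in the frame of wash_tray between 0 and 0.01 m and angle between each of egg_cup_blue, egg_cup_yellow, jam_jar, honey_jar, pepper_mill, juice_glass, sugar_bowl's own z axis and vertical below 0.12 rad and linear speed of each of egg_cup_blue, egg_cup_yellow, jam_jar, honey_jar, pepper_mill below 0.02 m/s and x of egg_cup_yellow in the frame of wash_tray between -0.08 and 0.08 m and y of egg_cup_yellow in the frame of wash_tray between -0.08 and 0.08 m and z of egg_cup_yellow in the frame of wash_tray between 0 and 0.01 m and x of jam_jar in the frame of pantry_crate between -0.08 and 0.08 m and y of jam_jar in the frame of pantry_crate between -0.08 and 0.08 m and z of jam_jar in the frame of pantry_crate between 0.004 and 0.014 m and x of honey_jar in the frame of pantry_crate between -0.08 and 0.08 m and y of honey_jar in the frame of pantry_crate between -0.08 and 0.08 m and z of honey_jar in the frame of pantry_crate between 0.004 and 0.014 m and x of pepper_mill in the frame of condiment_tray between -0.08 and 0.08 m and y of pepper_mill in the frame of condiment_tray between -0.08 and 0.08 m and z of pepper_mill in the frame of condiment_tray between 0.006 and 0.016 m and distance of each of juice_glass, sugar_bowl from where it was at the start of the episode below 0.03 m); the robot touches nothing.
It fails at once if the juice glass is shifted more than 30 mm or tipped more than 20 degrees (distance of juice_glass from where it was at the start of the episode above 0.03 m or angle between juice_glass's own z axis and vertical above 0.35 rad).
It fails at once if the sugar bowl is shifted more than 30 mm or tipped more than 20 degrees (distance of sugar_bowl from where it was at the start of the episode above 0.03 m or angle between sugar_bowl's own z axis and vertical above 0.35 rad).
It also fails if it takes over 144 s, if anything falls off the work surface, if the arm or the gripper's body presses on something with over 40 N, if the wrist force passes 120 N, or if a joint passes its speed limit or range.

## Robot

A 6-joint arm with a two-finger parallel gripper is mounted at the origin on the work surface. World frame = base frame: x ahead of the robot, y to its left, z up, the work surface at z = 0. Lengths are in m, angles in degrees, forces in N, time in s.
With the tool pointing down it reaches from about 0.3 to 0.75 m from the base axis. Payload 8.5 kg.
Tool frame: the origin (TCP) lies at the very end of the fingers, on their centre line; the grasp point (between the pads) lies 19 mm behind it (env.hold_point_z is the distance from the TCP to the grasp point, in m); z points along the fingers, y is the line along which they close (so a half turn about z gives the same grasp; the last joint's range is limited). The gripper opens to 85 mm and grips with 20 to 120 N. Pads are 22 mm wide; open, the fingers measure 114 mm over their backs; the gripper's body (76 mm by 85 mm) begins 54 mm behind the grasp point. The pads swing forward as they close: fully open they stand 13 mm farther back than shut.
Start: joints at [-86.075, 21.807, 74.336, -0, 83.858, -12.336], TCP at [0.154, -0.528, 0.231] pointing down, gripper open.
Joint ranges: [-178.18, 178.18], [-50.72, 133.34], [12.68, 142.11], [-81.47, 261.47], [9.98, 163.14], [-165.26, 165.26]. Speed limits (degrees/s): [136.94, 136.94, 180, 180, 180, 180].

## Interface

Orientations are given as a 3x3 rotation matrix whose columns are the frame's x, y, z axes.
In Python, from rig import env, optics gives the robot as it stands.
- The arm moves only by the shell command python3 -m jog 'ROWS' [OPENING] [FORCE]. ROWS is JSON, a list of rows, each an object with "linear": the shift along the tool's x, y, z in units of 40 mm (1.0 is 40 mm), a list of three; "roll": the turn about the tool's z in units of 5 degrees (1.0 is 5 degrees). A call has 1 to 12 rows; each row shifts and turns the commanded pose from where the row before left it, along the tool's axes as they then stand; what a row does not reach is not made up. A row lasts 1/12 s, in which the tool goes at most 41.7 mm and 7.16 degrees, less where a joint would pass 70% of its speed; a pose out of reach is approached as far as the arm can. A call is refused whole if a number of a shift passes 1 or a number of a turn 1, either way. A call with a gripper value outside its range is refused whole. OPENING is the opening, from -1 (shut) to 1 (fully open), set as the call begins (- or left out, the last holds). The fingers move at their own pace and stop on an object; FORCE is the grip in N (left out, the last holds). Time passes only in rows, so rows that do not move let the fingers close. It gives the time, the measured TCP pose, the force, the opening and the grip force at its end, in the units of the state.
- env.observe(): the state, without advancing time (a new reading comes with each control period).
- optics.get_image(name): name is "scene" or "top" or "wrist"; returns the picture (384x512x3 uint8, red, green, blue); there is no depth.
- optics.calibration(name): a dict with "fov_y" (degrees; the focal length in pixels is half the picture's height over the tangent of half this angle, whatever the lens; pixels are square), "cx", "cy" (the principal point, pixels), "T" (4x4, takes a point from camera to world coordinates). Camera axes: x right, y down, z forward; pixel columns grow to the right and rows downward; lengths in m; the calibration is good to about 2 mm. A picture is of the moment at which its call begins: read the wrist's pose just before it. calibration takes no time and is no camera call; for the wrist camera it gives the pose at the moment of the call.
- env.close_job(): hands the job in; it is judged then, once.
The state is a dict: "time_s": time; "q": joint angles; "qvel": joint speeds; "joint_efforts": joint torques, N m; "position": TCP position; "tool_rot": TCP orientation; "ft_force": force on the tool from outside, world axes, zero at the start; "wrist_torque": the same for the moment, N m; "grip_width": finger opening in m; "gripper_force": force on a finger pad.
Only numpy, scipy, OpenCV 4.12 (cv2) and the standard library are available. Lean on these libraries where they do the work, as an engineer would, in place of code of your own. Each camera call takes 0.05 s, during which the arm holds its last target. There are 200 camera calls.

## Working session

There is one attempt and no reset: what is moved stays moved. The work goes in short steps, Python scripts to look and compute and a shell command to move; the robot and the scene stay as the last step left them, time stands still between calls to the robot, and variables do not carry over. Pictures are saved under pics/ and viewed, at most 14 in all, crops included, and the job is handed in when it is done.

```bash
mkdir -p pics; ls; python3 - <<'E'
from rig import env, optics
import cv2
for n in ("top","scene"):
    im=optics.get_image(n); cv2.imwrite(f"pics/{n}0.png",im[:,:,::-1])
    c=optics.calibration(n); print(n,c)
s=env.observe(); print(s)
print(env.hold_point_z)
E
```

```text
pics
top {'fov_y': 43.78861297377965, 'cx': 259.30679617079886, 'cy': 198.4163225745117, 'T': array([[ 0.00639277, -0.99438407,  0.10563834,  0.44551832],
       [-0.99996871, -0.00586475,  0.00530831,  0.009492  ],
       [-0.00465895, -0.10566897, -0.99439045,  1.26284642],
       [ 0.        ,  0.        ,  0.        ,  1.        ]])}
scene {'fov_y': 57.32455198985466, 'cx': 255.9509396853544, 'cy': 187.79796835509066, 'T': array([[-0.3153598 ,  0.79023949, -0.5254234 ,  0.99343888],
       [ 0.94889942,  0.26944614, -0.16428227,  0.16042946],
       [ 0.01175097, -0.55038198, -0.83483028,  0.7513217 ],
       [ 0.        ,  0.        ,  0.        ,  1.        ]])}
{'time_s': 0.1, 'q': array([-8.60763607e+01,  2.18372178e+01,  7.43787741e+01,  1.62105985e-04,
        8.38570228e+01, -1.23372383e+01]), 'qvel': array([ 0.03423166, -0.06412454, -0.16952578, -0.01786487,  0.07600008,
       -0.03665717]), 'joint_efforts': array([ 4.40109769e-03, -4.49219334e+01, -2.31656063e+01, -1.86534262e-04,
        3.69063098e-03,  9.36365694e-06]), 'position': array([ 0.15397348, -0.5277435 ,  0.23078232]), 'tool_rot': array([[ 9.59996809e-01,  2.80010929e-01, -8.43931297e-05],
       [ 2.80010807e-01, -9.59996006e-01,  1.27155175e-03],
       [ 2.75031318e-04, -1.24431661e-03, -9.99999188e-01]]), 'ft_force': array([-0.08201223,  0.5198459 ,  0.26632792]), 'wrist_torque': array([ 0.02916185, -0.07214346,  0.02068337]), 'gripper_force': 0.0, 'grip_width': 0.08576605535705181}
0.0187
```

View pics/top0.png

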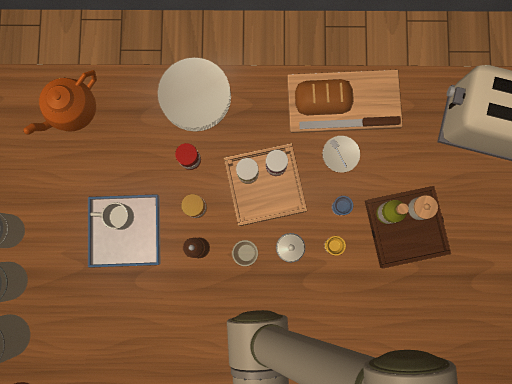

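View pics/scene0.png

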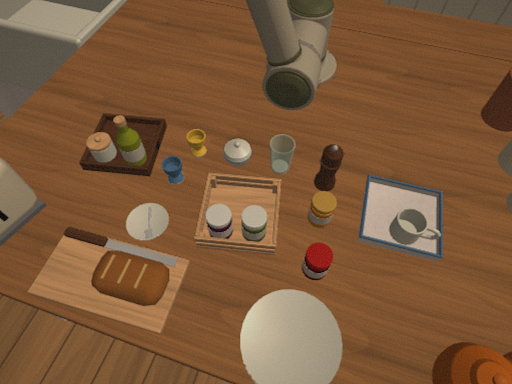

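The top view shows, in pixels: jam (187,155), honey (193,205), mill (195,247), glass (245,252), sugar bowl (290,247), blue cup (343,206) and yellow cup (335,245). The wash tray is at (124,230), the crate at (265,184) and the condiment tray at (407,226). Next I'll measure them precisely.

```bash
cat > h.py <<'E'
import numpy as np, cv2
from rig import env, optics
def ray(n,uv,z,c=None):
    c=c or optics.calibration(n); f=192/np.tan(np.radians(c["fov_y"]/2)); T=c["T"]
    d=T[:3,:3]@np.array([(uv[0]-c["cx"])/f,(uv[1]-c["cy"])/f,1]); p=T[:3,3]
    return p+d*(z-p[2])/d[2]
def proj(n,P,c=None):
    c=c or optics.calibration(n); f=192/np.tan(np.radians(c["fov_y"]/2))
    q=np.linalg.inv(c["T"])@np.append(P,1); return np.array([c["cx"]+f*q[0]/q[2],c["cy"]+f*q[1]/q[2]])
def go(xyz):
    s=env.observe(); d=(np.array(xyz)-s["position"])@s["tool_rot"]/0.04
    R=s["tool_rot"]; return d.round(2), np.degrees(np.arctan2(R[1,0],R[0,0])).round(2)
E
python3 - <<'E'
from h import *
im=cv2.imread("pics/top0.png"); hsv=cv2.cvtColor(im,cv2.COLOR_BGR2HSV)
def blob(name,box,lo,hi,z):
    x0,y0,x1,y1=box; m=cv2.inRange(hsv[y0:y1,x0:x1],lo,hi)
    n,l,st,ce=cv2.connectedComponentsWithStats(m); k=1+st[1:,4].argmax()
    b=st[k][:4]; c=ce[k]+[x0,y0]; bb=b[:2]+b[2:]/2-.5+[x0,y0]
    print(name,st[k],c.round(1),bb.round(1),"centroid",ray("top",c,z)[:2].round(4),"bbox",ray("top",bb,z)[:2].round(4))
blob("jam",(170,138,205,172),(0,200,90),(8,255,255),.08)
blob("honey",(178,190,210,220),(18,100,120),(30,255,255),.08)
blob("mill",(178,230,212,262),(0,0,0),(180,255,75),.1)
blob("blue",(328,190,360,220),(95,60,40),(125,255,255),.055)
blob("yellow",(320,230,350,262),(22,150,120),(35,255,255),.055)
blob("wash",(80,185,170,275),(95,60,40),(125,255,255),.028)
a=cv2.resize(im[130:280,80:270],None,fx=4,fy=4,interpolation=2); b=cv2.resize(im[130:280,270:460],None,fx=4,fy=4,interpolation=2)
cv2.imwrite("pics/a.png",a); cv2.imwrite("pics/b.png",b)
E
```

```text
jam [  6   5  21  22 328] [185.7 153.7] [186.  153.5] centroid [0.6832 0.2019] bbox [0.6838 0.201 ]
honey [  3   4  22  22 319] [191.8 205.6] [191.5 204.5] centroid [0.5521 0.1836] bbox [0.555  0.1844]
mill [  9   8  23  20 279] [199.5 247.1] [198.  247.5] centroid [0.4496 0.1599] bbox [0.4486 0.1635]
blue [ 5  6 20 19 57] [343.4 207.8] [342.5 205. ] centroid [ 0.5511 -0.1975] bbox [ 0.5583 -0.1952]
yellow [ 7 10  1  1  1] [327. 240.] [327. 240.] centroid [ 0.4696 -0.1551] bbox [ 0.4696 -0.1551]
wash [  8  10  71  72 456] [122.5 231.9] [123.  230.5] centroid [0.4875 0.369 ] bbox [0.4912 0.3678]
```

View pics/a.png

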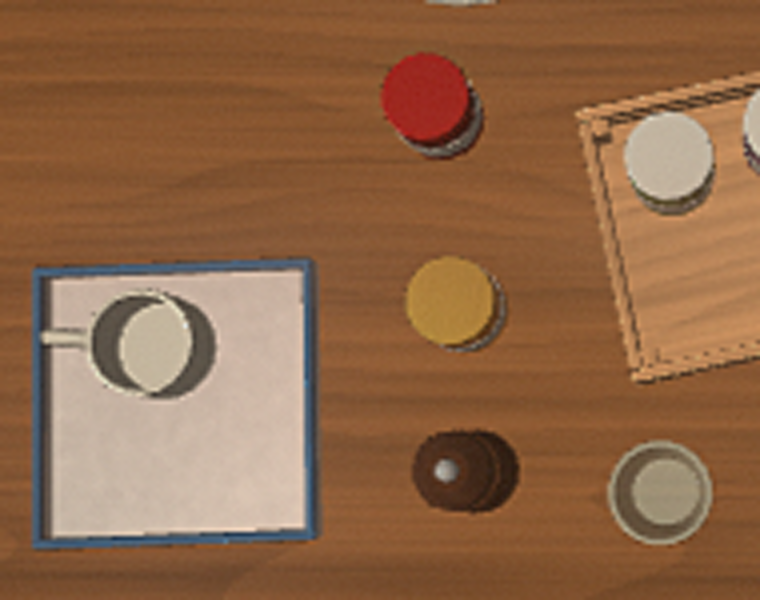

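View pics/b.png

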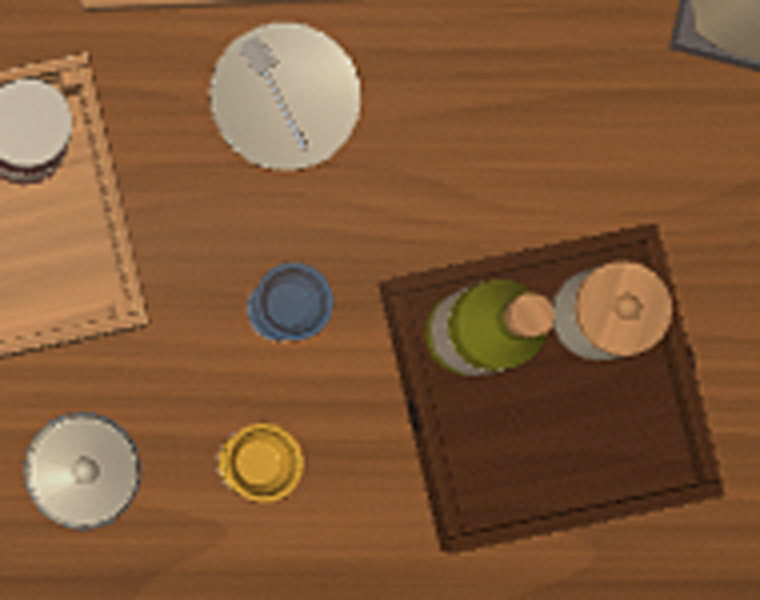

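The left crop shows the jam lid at (426,98), the honey lid at (450,301), the mill nut at (446,469) and the glass rim at (660,493). The right crop shows the blue rim at about (294,302), the yellow rim at about (265,462) and the sugar bowl at (83,471). The corners of all three trays are visible.

```bash
cat >> h.py <<'E'
def C(s,u,v): return ((80 if s=='a' else 270)+(u+.5)/4-.5, 130+(v+.5)/4-.5)
E
python3 - <<'E'
from h import *
for n,p,z in [("jam",('a',426,98),.08),("honey",('a',450,301),.08),("mill",('a',446,469),.147),("glass",('a',660,493),.095),("sugar",('b',83,471),.045),("sugknob",('b',87,470),.072),("blue",('b',294,302),.062),("yellow",('b',265,462),.062)]:
    P=ray("top",C(*p),z); print(n,P[:2].round(4))
for n,cs,z,slots in [("crate",[('a',576,112),('b',88,55),('b',147,325),('a',637,382)],.048,[(-.042,.046),(-.042,-.046)]),
  ("wash",[('a',34,270),('a',314,261),('a',317,538),('a',34,548)],.028,[(-.045,.045),(-.045,-.045)]),
  ("cond",[('b',380,284),('b',657,225),('b',722,493),('b',443,551)],.03,[(-.042,0)])]:
    Q=np.array([ray("top",C(*c),z)[:2] for c in cs]); c=Q.mean(0); e=(Q[0]-Q[1])+(Q[3]-Q[2]); yaw=np.arctan2(-e[0],e[1])
    e2=(Q[0]-Q[3])+(Q[1]-Q[2]); yaw2=np.arctan2(e2[1],e2[0])
    R=np.array([[np.cos(yaw),-np.sin(yaw)],[np.sin(yaw),np.cos(yaw)]])
    print(n,c.round(4),np.degrees([yaw,yaw2]).round(1),[np.linalg.norm(Q[i]-Q[i-1]).round(3) for i in range(4)],[(c+R@np.array(s)).round(4) for s in slots])
print(go([.44,.165,.2]))
E
```

```text
jam [0.6822 0.2007]
honey [0.554  0.1828]
mill [0.4498 0.1733]
glass [0.4363 0.0505]
sugar [ 0.4505 -0.0636]
sugknob [ 0.4511 -0.0644]
blue [ 0.5573 -0.1956]
yellow [ 0.4568 -0.1763]
crate [0.6119 0.0013] [12.3 12.7] [np.float64(0.179), np.float64(0.18), np.float64(0.179), np.float64(0.176)] [array([0.5611, 0.0373]), array([ 0.5807, -0.0526])]
wash [0.4915 0.367 ] [2.3 2.4] [np.float64(0.179), np.float64(0.182), np.float64(0.179), np.float64(0.182)] [array([0.4447, 0.4102]), array([0.4483, 0.3203])]
cond [ 0.5062 -0.3653] [12.2 12. ] [np.float64(0.175), np.float64(0.185), np.float64(0.176), np.float64(0.183)] [array([ 0.4651, -0.3742])]
(array([ 11.71, -14.62,   0.79]), np.float64(16.26))
```

```bash
python3 -m jog '[{"linear":[0,0,-0.7],"roll":0.85},{"linear":[0,0,0],"roll":0},{"linear":[0,0,0],"roll":0}]' 1 40; python3 -c "
from h import *
print(go([.4498,.1733,.26]),env.observe()['q'])"
```

```text
time_s: 0.35
position: [0.154, -0.5283, 0.2602]
tool_rot: [[0.978, 0.208, 0.0], [0.208, -0.978, -0.002], [-0.0, 0.002, -1.0]]
ft_force: [0.1, -0.4, -0.8]
grip_width: 0.0854
gripper_force: 0.0
(array([ 10.89, -15.61,  -0.03]), np.float64(12.03)) [-8.60723869e+01  2.07128640e+01  7.12296842e+01 -4.61746285e-04
  8.79376029e+01 -8.09970725e+00]
```

```bash
python3 -m jog '[{"linear":[0.5,-0.75,0]},{"linear":[0.5,-0.75,0]},{"linear":[0.5,-0.75,0]},{"linear":[0.5,-0.75,0]},{"linear":[0.5,-0.75,0]},{"linear":[0.5,-0.75,0]},{"linear":[0.5,-0.75,0]},{"linear":[0.5,-0.75,0]},{"linear":[0.5,-0.75,0]},{"linear":[0.5,-0.75,0]},{"linear":[0.5,-0.75,0]},{"linear":[0.5,-0.75,0]}]' >/dev/null; python3 -m jog '[{"linear":[0.5,-0.75,0]},{"linear":[0.5,-0.75,0]},{"linear":[0.5,-0.75,0]},{"linear":[0.5,-0.75,0]},{"linear":[0.5,-0.75,0]},{"linear":[0.5,-0.75,0]},{"linear":[0.5,-0.75,0]},{"linear":[0.5,-0.75,0]},{"linear":[0.7,0.1,0]},{"linear":[0,0,0]},{"linear":[0,0,0]}]'; python3 -c "
from h import *
c=optics.calibration('wrist'); im=optics.get_image('wrist'); cv2.imwrite('pics/w1.png',im[:,:,::-1])
print(go([.4498,.1733,.0935]), proj('wrist',[.4498,.1733,.147],c))"
```

```text
(array([ 10.89, -15.6 ,   4.14]), np.float64(12.05)) [-1214.98008285  -797.23712567]invalid input
invalid input
```

View pics/w1.png

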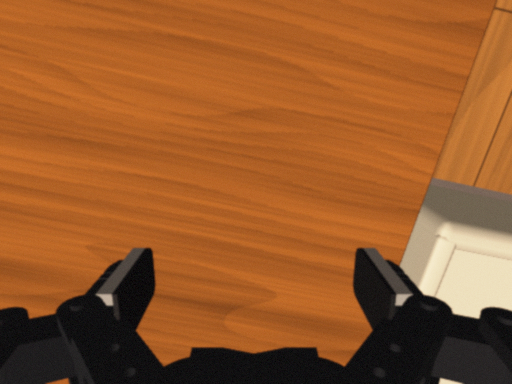

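The wrist picture shows only bare wood and the fingers: the moves were refused because rows need a "roll" key. I'll send them again with it.

```bash
python3 -m jog '[{"linear":[0.5,-0.75,0],"roll":0},{"linear":[0.5,-0.75,0],"roll":0},{"linear":[0.5,-0.75,0],"roll":0},{"linear":[0.5,-0.75,0],"roll":0},{"linear":[0.5,-0.75,0],"roll":0},{"linear":[0.5,-0.75,0],"roll":0},{"linear":[0.5,-0.75,0],"roll":0},{"linear":[0.5,-0.75,0],"roll":0},{"linear":[0.5,-0.75,0],"roll":0},{"linear":[0.5,-0.75,0],"roll":0},{"linear":[0.5,-0.75,0],"roll":0},{"linear":[0.5,-0.75,0],"roll":0}]' >/dev/null; python3 -m jog '[{"linear":[0.5,-0.75,0],"roll":0},{"linear":[0.5,-0.75,0],"roll":0},{"linear":[0.5,-0.75,0],"roll":0},{"linear":[0.5,-0.75,0],"roll":0},{"linear":[0.5,-0.75,0],"roll":0},{"linear":[0.5,-0.75,0],"roll":0},{"linear":[0.5,-0.75,0],"roll":0},{"linear":[0.5,-0.75,0],"roll":0},{"linear":[0.7,-0.5,0],"roll":0},{"linear":[0.2,-0.1,0],"roll":0},{"linear":[0,0,0],"roll":0},{"linear":[0,0,0],"roll":0}]'; python3 -c "
from h import *
c=optics.calibration('wrist'); im=optics.get_image('wrist'); cv2.imwrite('pics/w2.png',im[:,:,::-1])
print(go([.4498,.1733,.0935]), proj('wrist',[.4498,.1733,.147],c),c)"
```

```text
time_s: 2.4
position: [0.4501, 0.1728, 0.2584]
tool_rot: [[0.978, 0.209, -0.002], [0.209, -0.978, -0.001], [-0.002, 0.0, -1.0]]
ft_force: [-1.0, -0.6, 0.1]
grip_width: 0.0854
gripper_force: 0.0
(array([ 0.01, -0.02,  4.13]), np.float64(12.0)) [253.98645815 189.92268873] {'fov_y': 59.463160302663155, 'cx': 253.7261940277998, 'cy': 193.59698804476685, 'T': array([[ 2.08054288e-01, -9.40010790e-01, -2.70357406e-01,
         5.17766002e-01],
       [-9.78117170e-01, -2.00079714e-01, -5.70518182e-02,
         1.87844429e-01],
       [-4.63707755e-04,  2.76311097e-01, -9.61068136e-01,
         3.99095320e-01],
       [ 0.00000000e+00,  0.00000000e+00,  0.00000000e+00,
         1.00000000e+00]])}
```

View pics/w2.png

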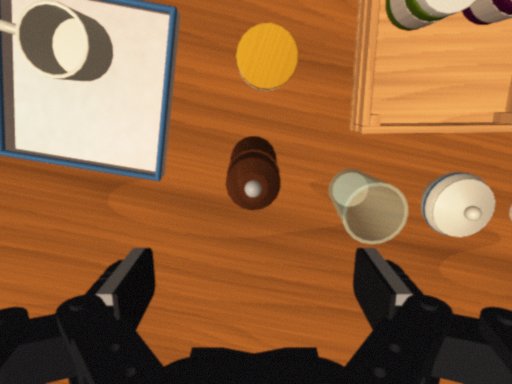

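The wrist view shows the mill nut at (254,188) against a predicted (254,190), so the poses are good. Descending to grip.

```bash
python3 -m jog '[{"linear":[0,0,0.8],"roll":0},{"linear":[0,0,0.8],"roll":0},{"linear":[0,0,0.8],"roll":0},{"linear":[0,0,0.8],"roll":0},{"linear":[0,0,0.5],"roll":0},{"linear":[0,0,0.43],"roll":0},{"linear":[0,0,0],"roll":0}]' ; python3 -m jog '[{"linear":[0,0,0],"roll":0},{"linear":[0,0,0],"roll":0},{"linear":[0,0,0],"roll":0},{"linear":[0,0,0],"roll":0},{"linear":[0,0,0],"roll":0},{"linear":[0,0,0],"roll":0},{"linear":[0,0,0],"roll":0},{"linear":[0,0,0],"roll":0}]' -1 40; python3 -m jog '[{"linear":[0,0,-0.5],"roll":0},{"linear":[0,0,-0.8],"roll":0},{"linear":[0,0,-0.8],"roll":0},{"linear":[0,0,-0.8],"roll":0},{"linear":[0,0,-0.8],"roll":0},{"linear":[0,0,-0.6],"roll":0},{"linear":[0,0,0],"roll":0}]'; python3 -c "
from h import *
print(go([.4651,-.3742,.26]))"
```

```text
time_s: 3.03
position: [0.4485, 0.1717, 0.0918]
tool_rot: [[0.978, 0.207, -0.006], [0.207, -0.978, -0.001], [-0.006, -0.0, -1.0]]
ft_force: [-0.7, 0.3, 0.3]
grip_width: 0.0856
gripper_force: 0.0
time_s: 3.7
position: [0.4512, 0.1731, 0.0956]
tool_rot: [[0.978, 0.208, 0.003], [0.208, -0.978, 0.0], [0.003, 0.0, -1.0]]
ft_force: [-0.1, 0.2, 6.4]
grip_width: 0.0456
gripper_force: 40.9
time_s: 4.28
position: [0.4518, 0.1733, 0.2714]
tool_rot: [[0.978, 0.208, 0.01], [0.208, -0.978, 0.001], [0.01, 0.001, -1.0]]
ft_force: [0.7, -0.1, -2.5]
grip_width: 0.0451
gripper_force: 42.9
(array([-2.53, 13.46,  0.27]), np.float64(12.03))
```

```bash
python3 -m jog '[{"linear":[-0.05,0.3,0],"roll":0},{"linear":[-0.1,0.6,0],"roll":0},{"linear":[-0.16,0.85,0],"roll":0},{"linear":[-0.16,0.85,0],"roll":0},{"linear":[-0.16,0.85,0],"roll":0},{"linear":[-0.16,0.85,0],"roll":0},{"linear":[-0.16,0.85,0],"roll":0},{"linear":[-0.16,0.85,0],"roll":0},{"linear":[-0.16,0.85,0],"roll":0},{"linear":[-0.16,0.85,0],"roll":0},{"linear":[-0.16,0.85,0],"roll":0},{"linear":[-0.16,0.85,0],"roll":0}]' >/dev/null; python3 -m jog '[{"linear":[-0.16,0.85,0],"roll":0},{"linear":[-0.16,0.85,0],"roll":0},{"linear":[-0.16,0.85,0],"roll":0},{"linear":[-0.16,0.8,0],"roll":0},{"linear":[-0.1,0.5,0],"roll":0},{"linear":[-0.05,0.25,0],"roll":0},{"linear":[0,0,0],"roll":0},{"linear":[0,0,0],"roll":0},{"linear":[0,0,0],"roll":0}]'; python3 -c "
from h import *
c=optics.calibration('wrist'); im=optics.get_image('wrist'); cv2.imwrite('pics/w3.png',im[:,:,::-1])
print(go([.4651,-.3742,.107]))"
```

```text
time_s: 6.03
position: [0.4637, -0.3748, 0.2662]
tool_rot: [[0.978, 0.209, -0.0], [0.209, -0.978, 0.001], [-0.0, -0.001, -1.0]]
ft_force: [-0.3, 0.4, -2.3]
grip_width: 0.0452
gripper_force: 42.8
(array([ 0.03, -0.01,  3.98]), np.float64(12.09))
```

View pics/w3.png

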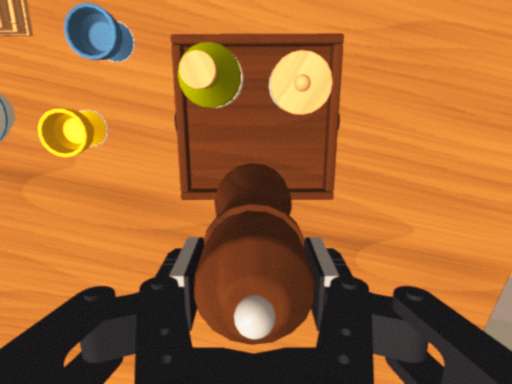

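The mill is held upright over the free half of the condiment tray, clear of the bottle. Lowering it.

```bash
python3 -m jog '[{"linear":[0,0,0.5],"roll":0},{"linear":[0,0,0.7],"roll":0},{"linear":[0,0,0.7],"roll":0},{"linear":[0,0,0.7],"roll":0},{"linear":[0,0,0.5],"roll":0},{"linear":[0,0,0.4],"roll":0},{"linear":[0,0,0.3],"roll":0},{"linear":[0,0,0.15],"roll":0},{"linear":[0,0,0],"roll":0},{"linear":[0,0,0],"roll":0},{"linear":[0,0,0],"roll":0}]'; python3 -m jog '[{"linear":[0,0,0.03],"roll":0},{"linear":[0,0,0],"roll":0},{"linear":[0,0,0],"roll":0}]'
```

```text
time_s: 7.0
position: [0.464, -0.3763, 0.1093]
tool_rot: [[0.978, 0.209, 0.001], [0.209, -0.978, -0.001], [0.001, 0.002, -1.0]]
ft_force: [-0.3, 0.3, -2.8]
grip_width: 0.0452
gripper_force: 42.7
time_s: 7.25
position: [0.4637, -0.3763, 0.1073]
tool_rot: [[0.978, 0.208, 0.0], [0.208, -0.978, -0.0], [0.0, 0.001, -1.0]]
ft_force: [0.7, -0.0, -2.7]
grip_width: 0.0451
gripper_force: 42.7
```

```bash
python3 -m jog '[{"linear":[0,0,0.03],"roll":0},{"linear":[0,0,0],"roll":0},{"linear":[0,0,0],"roll":0}]'; python3 -m jog '[{"linear":[0,0,0.03],"roll":0},{"linear":[0,0,0],"roll":0},{"linear":[0,0,0],"roll":0}]'
```

```text
time_s: 7.5
position: [0.4636, -0.3763, 0.1057]
tool_rot: [[0.978, 0.208, 0.0], [0.208, -0.978, -0.0], [0.0, 0.0, -1.0]]
ft_force: [0.8, -0.2, -2.3]
grip_width: 0.0454
gripper_force: 42.8
time_s: 7.75
position: [0.4637, -0.3763, 0.1057]
tool_rot: [[0.978, 0.208, 0.001], [0.208, -0.978, -0.001], [0.001, 0.001, -1.0]]
ft_force: [-2.0, 2.4, 6.8]
grip_width: 0.0456
gripper_force: 43.8
```

```bash
python3 -m jog '[{"linear":[0,0,0],"roll":0},{"linear":[0,0,0],"roll":0},{"linear":[0,0,0],"roll":0},{"linear":[0,0,0],"roll":0},{"linear":[0,0,0],"roll":0}]' 0.8 ; python3 -m jog '[{"linear":[0,0,-0.4],"roll":0},{"linear":[0,0,-0.8],"roll":0},{"linear":[0,0,-0.8],"roll":0},{"linear":[0,0,-0.5],"roll":0},{"linear":[0,0,0],"roll":0},{"linear":[0,0,0],"roll":0}]' 1; python3 -c "
from h import *
print(go([.4568,-.1763,.0335]))"
```

```text
time_s: 8.17
position: [0.4636, -0.3763, 0.1044]
tool_rot: [[0.978, 0.208, -0.0], [0.208, -0.978, 0.0], [-0.0, -0.0, -1.0]]
ft_force: [-0.0, -0.2, -0.1]
grip_width: 0.0769
gripper_force: 0.0
time_s: 8.67
position: [0.4637, -0.3764, 0.2052]
tool_rot: [[0.978, 0.208, 0.001], [0.208, -0.978, -0.002], [0.001, 0.002, -1.0]]
ft_force: [0.4, 0.2, -0.6]
grip_width: 0.0856
gripper_force: 0.0
(array([ 0.87, -4.94,  4.29]), np.float64(12.01))
```

```bash
python3 -m jog '[{"linear":[0.1,-0.5,0],"roll":0},{"linear":[0.13,-0.8,0],"roll":0},{"linear":[0.13,-0.8,0],"roll":0},{"linear":[0.13,-0.8,0],"roll":0},{"linear":[0.13,-0.8,0],"roll":0},{"linear":[0.13,-0.7,0],"roll":0},{"linear":[0.12,-0.54,0],"roll":0},{"linear":[0,0,0],"roll":0},{"linear":[0,0,0],"roll":0},{"linear":[0,0,0],"roll":0}]'; python3 -c "
from h import *
c=optics.calibration('wrist'); im=optics.get_image('wrist'); cv2.imwrite('pics/w4.png',im[:,:,::-1])
print(go([.4568,-.1763,.0335]),proj('wrist',[.4568,-.1763,.062],c),proj('wrist',[.5573,-.1956,.062],c))"
```

```text
time_s: 9.5
position: [0.4564, -0.1761, 0.2037]
tool_rot: [[0.978, 0.208, -0.001], [0.208, -0.978, 0.001], [-0.001, -0.001, -1.0]]
ft_force: [0.4, 0.5, 0.6]
grip_width: 0.0855
gripper_force: 0.0
(array([0.01, 0.  , 4.26]), np.float64(11.97)) [255.03067077 180.21289375] [305.60602707  63.69110044]
```

View pics/w4.png

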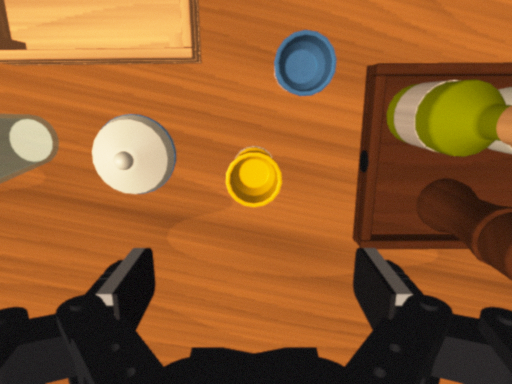

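Rims sit at (253,178) for yellow and (305,63) for blue, within 2 px of the predictions. Descending on the yellow cup.

```bash
python3 -m jog '[{"linear":[0,0,0.8],"roll":0},{"linear":[0,0,0.8],"roll":0},{"linear":[0,0,0.8],"roll":0},{"linear":[0,0,0.8],"roll":0},{"linear":[0,0,0.6],"roll":0},{"linear":[0,0,0.46],"roll":0},{"linear":[0,0,0],"roll":0},{"linear":[0,0,0],"roll":0},{"linear":[0,0,0],"roll":0}]' ; python3 -m jog '[{"linear":[0,0,0],"roll":0},{"linear":[0,0,0],"roll":0},{"linear":[0,0,0],"roll":0},{"linear":[0,0,0],"roll":0},{"linear":[0,0,0],"roll":0},{"linear":[0,0,0],"roll":0},{"linear":[0,0,0],"roll":0},{"linear":[0,0,0],"roll":0}]' -1 40; python3 -m jog '[{"linear":[0,0,-0.5],"roll":0},{"linear":[0,0,-0.8],"roll":0},{"linear":[0,0,-0.8],"roll":0},{"linear":[0,0,-0.8],"roll":0},{"linear":[0,0,-0.8],"roll":0},{"linear":[0,0,-0.6],"roll":0},{"linear":[0,0,0],"roll":0},{"linear":[0,0,0],"roll":0},{"linear":[0,0,0],"roll":0}]'; python3 -c "
from h import *
print(go([.4447,.4102,.204]))"
```

```text
time_s: 10.3
position: [0.457, -0.1766, 0.0349]
tool_rot: [[0.978, 0.207, 0.001], [0.207, -0.978, -0.001], [0.001, 0.001, -1.0]]
ft_force: [-0.2, -0.9, 0.9]
grip_width: 0.0851
gripper_force: 0.0
time_s: 10.97
position: [0.4569, -0.1759, 0.0352]
tool_rot: [[0.978, 0.208, 0.002], [0.208, -0.978, -0.001], [0.001, 0.001, -1.0]]
ft_force: [-1.7, 1.5, 7.6]
grip_width: 0.0476
gripper_force: 40.0
time_s: 11.72
position: [0.456, -0.1754, 0.2053]
tool_rot: [[0.978, 0.208, -0.001], [0.208, -0.978, 0.001], [-0.001, -0.001, -1.0]]
ft_force: [0.0, -0.4, -0.9]
grip_width: 0.0472
gripper_force: 41.4
(array([  2.77, -14.38,   0.05]), np.float64(12.01))
```

```bash
python3 -m jog '[{"linear":[0.1,-0.4,0],"roll":0},{"linear":[0.1,-0.6,0],"roll":0},{"linear":[0.16,-0.85,0],"roll":0},{"linear":[0.16,-0.85,0],"roll":0},{"linear":[0.16,-0.85,0],"roll":0},{"linear":[0.16,-0.85,0],"roll":0},{"linear":[0.16,-0.85,0],"roll":0},{"linear":[0.16,-0.85,0],"roll":0},{"linear":[0.16,-0.85,0],"roll":0},{"linear":[0.16,-0.85,0],"roll":0},{"linear":[0.16,-0.85,0],"roll":0},{"linear":[0.16,-0.85,0],"roll":0}]' >/dev/null; python3 -m jog '[{"linear":[0.16,-0.85,0],"roll":0},{"linear":[0.16,-0.85,0],"roll":0},{"linear":[0.16,-0.85,0],"roll":0},{"linear":[0.16,-0.85,0],"roll":0},{"linear":[0.16,-0.85,0],"roll":0},{"linear":[0.1,-0.43,0],"roll":0},{"linear":[0.07,-0.2,0],"roll":0},{"linear":[0,0,0],"roll":0},{"linear":[0,0,0],"roll":0},{"linear":[0,0,0],"roll":0}]'; python3 -c "
from h import *
c=optics.calibration('wrist'); im=optics.get_image('wrist'); cv2.imwrite('pics/w5.png',im[:,:,::-1])
print(go([.4447,.4102,.043]))"
```

```text
time_s: 13.55
position: [0.4454, 0.4086, 0.2057]
tool_rot: [[0.978, 0.207, -0.001], [0.207, -0.978, -0.001], [-0.001, 0.001, -1.0]]
ft_force: [0.1, 0.1, -1.2]
grip_width: 0.0475
gripper_force: 41.5
(array([-0.01, -0.04,  4.08]), np.float64(11.92))
```

View pics/w5.png

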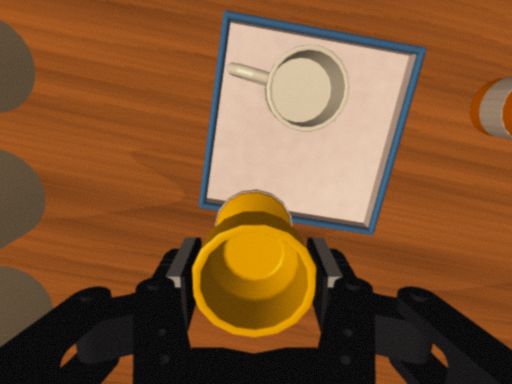

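The cup is held over the front-left part of the wash tray. Lowering it.

```bash
python3 -m jog '[{"linear":[0,0,0.5],"roll":0},{"linear":[0,0,0.8],"roll":0},{"linear":[0,0,0.8],"roll":0},{"linear":[0,0,0.8],"roll":0},{"linear":[0,0,0.5],"roll":0},{"linear":[0,0,0.4],"roll":0},{"linear":[0,0,0.3],"roll":0},{"linear":[0,0,0],"roll":0},{"linear":[0,0,0],"roll":0},{"linear":[0,0,0],"roll":0}]'; python3 -m jog '[{"linear":[0,0,0.03],"roll":0},{"linear":[0,0,0],"roll":0},{"linear":[0,0,0],"roll":0}]' | sed -n '2p;4p'; python3 -m jog '[{"linear":[0,0,0.03],"roll":0},{"linear":[0,0,0],"roll":0},{"linear":[0,0,0],"roll":0}]' | sed -n '2p;4p'; python3 -m jog '[{"linear":[0,0,0.03],"roll":0},{"linear":[0,0,0],"roll":0},{"linear":[0,0,0],"roll":0}]' | sed -n '2p;4p'
```

```text
time_s: 14.43
position: [0.4457, 0.4096, 0.0431]
tool_rot: [[0.978, 0.207, 0.001], [0.207, -0.978, 0.001], [0.001, -0.0, -1.0]]
ft_force: [0.0, -0.0, 0.1]
grip_width: 0.0473
gripper_force: 41.6
position: [0.4453, 0.41, 0.0414]
ft_force: [-0.3, 0.6, -0.9]
position: [0.4451, 0.41, 0.0397]
ft_force: [0.3, 0.4, -0.5]
position: [0.4454, 0.4101, 0.0391]
ft_force: [-1.0, -1.3, 5.2]
```

Contact, so I'll release and rise, then plan the run to the blue cup.

```bash
python3 -m jog '[{"linear":[0,0,0],"roll":0},{"linear":[0,0,0],"roll":0},{"linear":[0,0,0],"roll":0},{"linear":[0,0,0],"roll":0},{"linear":[0,0,0],"roll":0}]' 0.6 >/dev/null; python3 -m jog '[{"linear":[0,0,-0.4],"roll":0},{"linear":[0,0,-0.8],"roll":0},{"linear":[0,0,-0.8],"roll":0},{"linear":[0,0,-0.8],"roll":0},{"linear":[0,0,-0.8],"roll":0},{"linear":[0,0,-0.5],"roll":0},{"linear":[0,0,0],"roll":0},{"linear":[0,0,0],"roll":0},{"linear":[0,0,0],"roll":0}]' 1; python3 -c "
from h import *
print(go([.5573,-.1956,.204]))"
```

```text
time_s: 16.35
position: [0.4448, 0.4097, 0.2014]
tool_rot: [[0.978, 0.208, -0.002], [0.208, -0.978, -0.001], [-0.002, 0.001, -1.0]]
ft_force: [0.1, -0.1, -0.4]
grip_width: 0.085
gripper_force: 0.0
(array([-0.4 , 15.39, -0.06]), np.float64(12.01))
```

```bash
python3 -m jog '[{"linear":[0,0.4,0],"roll":0},{"linear":[-0.02,0.9,0],"roll":0},{"linear":[-0.02,0.9,0],"roll":0},{"linear":[-0.02,0.9,0],"roll":0},{"linear":[-0.02,0.9,0],"roll":0},{"linear":[-0.02,0.9,0],"roll":0},{"linear":[-0.02,0.9,0],"roll":0},{"linear":[-0.02,0.9,0],"roll":0},{"linear":[-0.02,0.9,0],"roll":0},{"linear":[-0.02,0.9,0],"roll":0},{"linear":[-0.02,0.9,0],"roll":0},{"linear":[-0.02,0.9,0],"roll":0}]' >/dev/null; python3 -m jog '[{"linear":[-0.03,0.9,0],"roll":0},{"linear":[-0.03,0.9,0],"roll":0},{"linear":[-0.03,0.9,0],"roll":0},{"linear":[-0.03,0.9,0],"roll":0},{"linear":[-0.03,0.9,0],"roll":0},{"linear":[-0.03,0.59,0],"roll":0},{"linear":[0,0,0],"roll":0},{"linear":[0,0,0],"roll":0},{"linear":[0,0,0],"roll":0}]'; python3 -c "
from h import *
print(go([.5573,-.1956,.0345]))"
```

```text
time_s: 18.1
position: [0.5572, -0.1946, 0.2014]
tool_rot: [[0.978, 0.208, -0.002], [0.208, -0.978, 0.002], [-0.002, -0.002, -1.0]]
ft_force: [-0.4, 0.6, 0.7]
grip_width: 0.0855
gripper_force: 0.0
(array([0.  , 0.03, 4.17]), np.float64(12.02))
```

```bash
python3 -m jog '[{"linear":[0,0.03,0.8],"roll":0},{"linear":[0,0,0.8],"roll":0},{"linear":[0,0,0.8],"roll":0},{"linear":[0,0,0.8],"roll":0},{"linear":[0,0,0.6],"roll":0},{"linear":[0,0,0.37],"roll":0},{"linear":[0,0,0],"roll":0},{"linear":[0,0,0],"roll":0},{"linear":[0,0,0],"roll":0}]' ; python3 -m jog '[{"linear":[0,0,0],"roll":0},{"linear":[0,0,0],"roll":0},{"linear":[0,0,0],"roll":0},{"linear":[0,0,0],"roll":0},{"linear":[0,0,0],"roll":0},{"linear":[0,0,0],"roll":0},{"linear":[0,0,0],"roll":0},{"linear":[0,0,0],"roll":0}]' -1 40; python3 -m jog '[{"linear":[0,0,-0.5],"roll":0},{"linear":[0,0,-0.8],"roll":0},{"linear":[0,0,-0.8],"roll":0},{"linear":[0,0,-0.8],"roll":0},{"linear":[0,0,-0.8],"roll":0},{"linear":[0,0,-0.6],"roll":0},{"linear":[0,0,0],"roll":0},{"linear":[0,0,0],"roll":0},{"linear":[0,0,0],"roll":0}]'; python3 -c "
from h import *
print(go([.4483,.3203,.204]))"
```

```text
time_s: 18.85
position: [0.5585, -0.1962, 0.037]
tool_rot: [[0.978, 0.209, 0.002], [0.209, -0.978, -0.001], [0.001, 0.001, -1.0]]
ft_force: [0.7, 0.1, 0.8]
grip_width: 0.0855
gripper_force: 0.0
time_s: 19.52
position: [0.5583, -0.1968, 0.037]
tool_rot: [[0.978, 0.208, 0.002], [0.208, -0.978, -0.001], [0.002, 0.001, -1.0]]
ft_force: [-0.8, 2.1, 6.7]
grip_width: 0.0481
gripper_force: 40.4
time_s: 20.27
position: [0.5574, -0.1964, 0.2068]
tool_rot: [[0.978, 0.208, -0.001], [0.208, -0.978, 0.001], [-0.001, -0.001, -1.0]]
ft_force: [0.5, -0.4, -0.3]
grip_width: 0.048
gripper_force: 41.4
(array([  0.02, -13.2 ,   0.09]), np.float64(12.01))
```

```bash
python3 -m jog '[{"linear":[0,-0.4,0],"roll":0},{"linear":[0,-0.6,0],"roll":0},{"linear":[0,-0.85,0],"roll":0},{"linear":[0,-0.85,0],"roll":0},{"linear":[0,-0.85,0],"roll":0},{"linear":[0,-0.85,0],"roll":0},{"linear":[0,-0.85,0],"roll":0},{"linear":[0,-0.85,0],"roll":0},{"linear":[0,-0.85,0],"roll":0},{"linear":[0,-0.85,0],"roll":0},{"linear":[0,-0.85,0],"roll":0},{"linear":[0,-0.85,0],"roll":0}]' >/dev/null; python3 -m jog '[{"linear":[0,-0.85,0],"roll":0},{"linear":[0,-0.85,0],"roll":0},{"linear":[0,-0.85,0],"roll":0},{"linear":[0,-0.85,0],"roll":0},{"linear":[0,-0.3,0],"roll":0},{"linear":[0,0,0],"roll":0},{"linear":[0,0,0],"roll":0},{"linear":[0,0,0],"roll":0}]'; python3 -m jog '[{"linear":[0,0,0.5],"roll":0},{"linear":[0,0,0.8],"roll":0},{"linear":[0,0,0.8],"roll":0},{"linear":[0,0,0.6],"roll":0},{"linear":[0,0,0.4],"roll":0},{"linear":[0,0,0],"roll":0},{"linear":[0,0,0],"roll":0},{"linear":[0,0,0],"roll":0}]';  python3 -c "
from h import *
c=optics.calibration('wrist'); im=optics.get_image('wrist'); cv2.imwrite('pics/w6.png',im[:,:,::-1])
print(go([.4483,.3203,.045]))"
```

```text
time_s: 21.93
position: [0.4479, 0.3189, 0.2072]
tool_rot: [[0.978, 0.207, -0.001], [0.207, -0.978, -0.001], [-0.001, 0.001, -1.0]]
ft_force: [-0.6, -0.3, -0.6]
grip_width: 0.0481
gripper_force: 41.5
time_s: 22.6
position: [0.4489, 0.3194, 0.0849]
tool_rot: [[0.978, 0.207, 0.002], [0.207, -0.978, 0.001], [0.002, -0.0, -1.0]]
ft_force: [1.1, -0.1, 0.2]
grip_width: 0.0481
gripper_force: 41.5
(array([-0.01, -0.02,  1.  ]), np.float64(11.97))
```

View pics/w6.png

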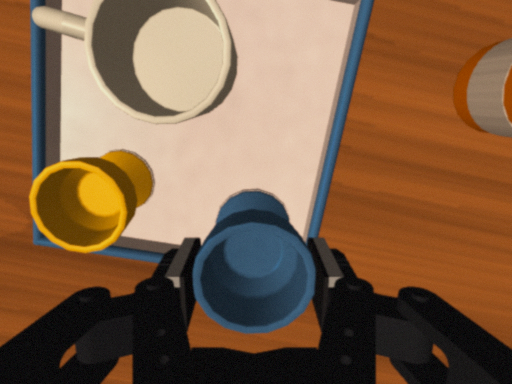

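The yellow cup stands upright at about (110,190), and the blue cup is over its free corner with room to spare. Lowering it.

```bash
python3 -m jog '[{"linear":[0,0,0.5],"roll":0},{"linear":[0,0,0.3],"roll":0},{"linear":[0,0,0.2],"roll":0},{"linear":[0,0,0],"roll":0},{"linear":[0,0,0],"roll":0},{"linear":[0,0,0],"roll":0}]' | sed -n '2p;4p'; python3 -m jog '[{"linear":[0,0,0.03],"roll":0},{"linear":[0,0,0],"roll":0},{"linear":[0,0,0],"roll":0}]' | sed -n '2p;4p'; python3 -m jog '[{"linear":[0,0,0.03],"roll":0},{"linear":[0,0,0],"roll":0},{"linear":[0,0,0],"roll":0}]' | sed -n '2p;4p'; python3 -m jog '[{"linear":[0,0,0.03],"roll":0},{"linear":[0,0,0],"roll":0},{"linear":[0,0,0],"roll":0}]' | sed -n '2p;4p'
```

```text
position: [0.4486, 0.32, 0.0448]
ft_force: [0.2, 1.0, -0.9]
position: [0.4482, 0.3198, 0.0429]
ft_force: [-0.3, -0.3, -0.6]
position: [0.448, 0.3198, 0.0413]
ft_force: [-0.7, -0.0, -1.1]
position: [0.4484, 0.3199, 0.041]
ft_force: [-0.9, -1.0, 7.0]
```

```bash
python3 -m jog '[{"linear":[0,0,0],"roll":0},{"linear":[0,0,0],"roll":0},{"linear":[0,0,0],"roll":0},{"linear":[0,0,0],"roll":0},{"linear":[0,0,0],"roll":0}]' 0.6 >/dev/null; python3 -m jog '[{"linear":[0,0,-0.4],"roll":0},{"linear":[0,0,-0.8],"roll":0},{"linear":[0,0,-0.8],"roll":0},{"linear":[0,0,-0.8],"roll":0},{"linear":[0,0,-0.8],"roll":0},{"linear":[0,0,-0.5],"roll":0},{"linear":[0,0,0],"roll":0},{"linear":[0,0,0],"roll":0},{"linear":[0,0,0],"roll":0}]' 1; python3 -c "
from h import *
print(go([.554,.1828,.204]))"
```

```text
time_s: 25.07
position: [0.4476, 0.3195, 0.2031]
tool_rot: [[0.978, 0.208, -0.002], [0.208, -0.978, -0.001], [-0.002, 0.0, -1.0]]
ft_force: [0.7, 0.3, -0.7]
grip_width: 0.0856
gripper_force: 0.0
(array([ 1.89,  3.9 , -0.03]), np.float64(12.01))
```

```bash
python3 -m jog '[{"linear":[0.19,0.4,0],"roll":0},{"linear":[0.35,0.7,0],"roll":0},{"linear":[0.35,0.7,0],"roll":0},{"linear":[0.35,0.7,0],"roll":0},{"linear":[0.35,0.7,0],"roll":0},{"linear":[0.3,0.7,0],"roll":0},{"linear":[0,0,0],"roll":0},{"linear":[0,0,0],"roll":0},{"linear":[0,0,0],"roll":0}]'; python3 -c "
from h import *
c=optics.calibration('wrist'); im=optics.get_image('wrist'); cv2.imwrite('pics/w7.png',im[:,:,::-1])
print(go([.554,.1828,.046]),proj('wrist',[.554,.1828,.08],c),proj('wrist',[.6822,.2007,.08],c))"
```

```text
time_s: 25.82
position: [0.5537, 0.1832, 0.2029]
tool_rot: [[0.978, 0.208, -0.003], [0.208, -0.978, 0.0], [-0.002, -0.001, -1.0]]
ft_force: [0.9, 1.6, -0.4]
grip_width: 0.0853
gripper_force: 0.0
(array([0.01, 0.02, 3.93]), np.float64(12.06)) [255.34443931 185.71783372] [268.43625413   8.3791811 ]
```

View pics/w7.png

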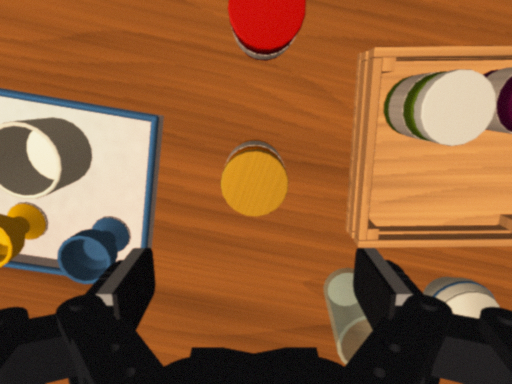

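Honey's lid is at (254,183), as predicted, and both egg cups stand in the tray. Gripping the honey jar.

```bash
python3 -m jog '[{"linear":[0,0,0.8],"roll":0},{"linear":[0,0,0.8],"roll":0},{"linear":[0,0,0.8],"roll":0},{"linear":[0,0,0.7],"roll":0},{"linear":[0,0,0.5],"roll":0},{"linear":[0,0,0.33],"roll":0},{"linear":[0,0,0],"roll":0},{"linear":[0,0,0],"roll":0},{"linear":[0,0,0],"roll":0}]' ; python3 -m jog '[{"linear":[0,0,0],"roll":0},{"linear":[0,0,0],"roll":0},{"linear":[0,0,0],"roll":0},{"linear":[0,0,0],"roll":0},{"linear":[0,0,0],"roll":0},{"linear":[0,0,0],"roll":0},{"linear":[0,0,0],"roll":0}]' -1 50; python3 -m jog '[{"linear":[0,0,-0.5],"roll":0},{"linear":[0,0,-0.8],"roll":0},{"linear":[0,0,-0.8],"roll":0},{"linear":[0,0,-0.8],"roll":0},{"linear":[0,0,-0.6],"roll":0},{"linear":[0,0,0],"roll":0},{"linear":[0,0,0],"roll":0},{"linear":[0,0,0],"roll":0}]'; python3 -c "
from h import *
print(go([.5807,-.0526,.185]))"
```

```text
time_s: 26.62
position: [0.5546, 0.1836, 0.048]
tool_rot: [[0.978, 0.209, 0.002], [0.209, -0.978, 0.0], [0.002, 0.0, -1.0]]
ft_force: [0.7, 0.2, 0.2]
grip_width: 0.0854
gripper_force: 0.0
time_s: 27.2
position: [0.5547, 0.1831, 0.0481]
tool_rot: [[0.978, 0.208, 0.002], [0.208, -0.978, 0.0], [0.002, -0.0, -1.0]]
ft_force: [-1.8, 0.1, 6.3]
grip_width: 0.055
gripper_force: 52.7
time_s: 27.87
position: [0.5536, 0.1828, 0.1853]
tool_rot: [[0.978, 0.208, -0.003], [0.208, -0.978, -0.0], [-0.003, -0.0, -1.0]]
ft_force: [-1.3, -0.5, -3.8]
grip_width: 0.0544
gripper_force: 54.2
(array([-0.56,  5.9 ,  0.01]), np.float64(12.01))
```

```bash
python3 -m jog '[{"linear":[-0.06,0.3,0],"roll":0},{"linear":[-0.06,0.6,0],"roll":0},{"linear":[-0.06,0.8,0],"roll":0},{"linear":[-0.06,0.8,0],"roll":0},{"linear":[-0.06,0.8,0],"roll":0},{"linear":[-0.06,0.8,0],"roll":0},{"linear":[-0.06,0.8,0],"roll":0},{"linear":[-0.06,0.6,0],"roll":0},{"linear":[-0.08,0.4,0],"roll":0},{"linear":[0,0,0],"roll":0},{"linear":[0,0,0],"roll":0},{"linear":[0,0,0],"roll":0}]'; python3 -c "
from h import *
c=optics.calibration('wrist'); im=optics.get_image('wrist'); cv2.imwrite('pics/w8.png',im[:,:,::-1])
print(go([.5807,-.0526,.061]))"
```

```text
time_s: 28.87
position: [0.5811, -0.0523, 0.1859]
tool_rot: [[0.978, 0.208, -0.002], [0.208, -0.978, 0.001], [-0.002, -0.001, -1.0]]
ft_force: [0.3, 0.9, -2.5]
grip_width: 0.055
gripper_force: 54.2
(array([-0.01,  0.02,  3.13]), np.float64(12.05))
```

View pics/w8.png

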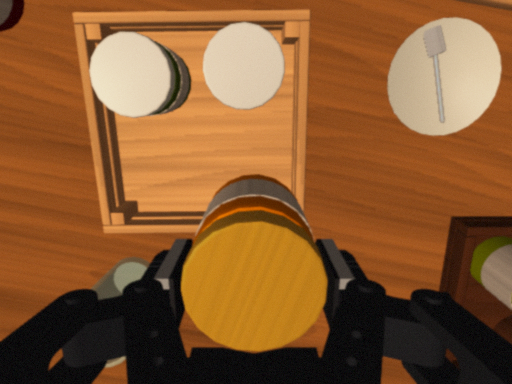

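The honey jar is over its free quarter, with a stock jar behind it and clear of the walls. Lowering it.

```bash
python3 -m jog '[{"linear":[0,0,0.5],"roll":0},{"linear":[0,0,0.7],"roll":0},{"linear":[0,0,0.7],"roll":0},{"linear":[0,0,0.6],"roll":0},{"linear":[0,0,0.4],"roll":0},{"linear":[0,0,0.23],"roll":0},{"linear":[0,0,0],"roll":0},{"linear":[0,0,0],"roll":0},{"linear":[0,0,0],"roll":0}]' | sed -n '2p;4p'; python3 -m jog '[{"linear":[0,0,0.04],"roll":0},{"linear":[0,0,0],"roll":0},{"linear":[0,0,0],"roll":0}]' | sed -n '2p;4p'; python3 -m jog '[{"linear":[0,0,0.04],"roll":0},{"linear":[0,0,0],"roll":0},{"linear":[0,0,0],"roll":0}]' | sed -n '2p;4p'; python3 -m jog '[{"linear":[0,0,0.03],"roll":0},{"linear":[0,0,0],"roll":0},{"linear":[0,0,0],"roll":0}]' | sed -n '2p;4p'
```

```text
position: [0.5824, -0.0525, 0.063]
ft_force: [-0.1, -0.3, -2.6]
position: [0.5818, -0.0526, 0.0607]
ft_force: [0.1, 0.1, -2.6]
position: [0.5816, -0.0526, 0.0585]
ft_force: [-0.4, 0.3, -2.7]
position: [0.5816, -0.0526, 0.0572]
ft_force: [0.5, 0.6, -3.6]
```

```bash
python3 -m jog '[{"linear":[0,0,0.03],"roll":0},{"linear":[0,0,0],"roll":0},{"linear":[0,0,0],"roll":0}]' | sed -n '2p;4p';  python3 -m jog '[{"linear":[0,0,0.03],"roll":0},{"linear":[0,0,0],"roll":0},{"linear":[0,0,0],"roll":0}]' | sed -n '2p;4p'
```

```text
position: [0.5817, -0.0526, 0.0562]
ft_force: [-0.0, -0.3, -1.5]
position: [0.5818, -0.0526, 0.0561]
ft_force: [-3.5, 0.7, 8.2]
```

```bash
python3 -m jog '[{"linear":[0,0,0],"roll":0},{"linear":[0,0,0],"roll":0},{"linear":[0,0,0],"roll":0},{"linear":[0,0,0],"roll":0},{"linear":[0,0,0],"roll":0}]' 0.7 >/dev/null; python3 -m jog '[{"linear":[0,0,-0.4],"roll":0},{"linear":[0,0,-0.8],"roll":0},{"linear":[0,0,-0.8],"roll":0},{"linear":[0,0,-0.8],"roll":0},{"linear":[0,0,-0.8],"roll":0},{"linear":[0,0,0],"roll":0},{"linear":[0,0,0],"roll":0},{"linear":[0,0,0],"roll":0}]' 1; python3 -c "
from h import *
print(go([.6822,.2007,.2]))"
```

```text
time_s: 32.0
position: [0.5812, -0.0525, 0.1981]
tool_rot: [[0.978, 0.208, -0.001], [0.208, -0.978, 0.0], [-0.001, -0.001, -1.0]]
ft_force: [0.4, 1.0, -0.4]
grip_width: 0.0852
gripper_force: 0.0
(array([ 3.79, -5.67, -0.05]), np.float64(12.01))
```

```bash
python3 -m jog '[{"linear":[0.19,-0.31,0],"roll":0},{"linear":[0.45,-0.67,0],"roll":0},{"linear":[0.45,-0.67,0],"roll":0},{"linear":[0.45,-0.67,0],"roll":0},{"linear":[0.45,-0.67,0],"roll":0},{"linear":[0.45,-0.67,0],"roll":0},{"linear":[0.45,-0.67,0],"roll":0},{"linear":[0.45,-0.67,0],"roll":0},{"linear":[0.45,-0.67,0],"roll":0},{"linear":[0,0,0],"roll":0},{"linear":[0,0,0],"roll":0},{"linear":[0,0,0],"roll":0}]'; python3 -c "
from h import *
c=optics.calibration('wrist'); im=optics.get_image('wrist')
hsv=cv2.cvtColor(im,cv2.COLOR_RGB2HSV); m=cv2.inRange(hsv,(0,220,120),(4,255,255)); m[260:]=0
n,l,st,ce=cv2.connectedComponentsWithStats(m); k=1+st[1:,4].argmax(); print(st[k],ce[k],ray('wrist',ce[k],.08,c))
print(go([.6822,.2007,.046]),proj('wrist',[.6822,.2007,.08],c))"
```

```text
time_s: 33.0
position: [0.6824, 0.2004, 0.1973]
tool_rot: [[0.978, 0.208, -0.003], [0.208, -0.978, -0.001], [-0.003, 0.0, -1.0]]
ft_force: [0.2, -0.4, 0.4]
grip_width: 0.0856
gripper_force: 0.0
[ 219  151   68   67 3530] [252.35184136 183.8223796 ] [0.68506025 0.20285709 0.08      ]
(array([ 0.01, -0.02,  3.8 ]), np.float64(11.96)) [254.26638996 187.78008115]
```

```bash
python3 -m jog '[{"linear":[0.04,-0.03,0.8],"roll":0},{"linear":[0,0,0.8],"roll":0},{"linear":[0,0,0.8],"roll":0},{"linear":[0,0,0.7],"roll":0},{"linear":[0,0,0.4],"roll":0},{"linear":[0,0,0.33],"roll":0},{"linear":[0,0,0],"roll":0},{"linear":[0,0,0],"roll":0},{"linear":[0,0,0],"roll":0}]' ; python3 -m jog '[{"linear":[0,0,0],"roll":0},{"linear":[0,0,0],"roll":0},{"linear":[0,0,0],"roll":0},{"linear":[0,0,0],"roll":0},{"linear":[0,0,0],"roll":0},{"linear":[0,0,0],"roll":0},{"linear":[0,0,0],"roll":0}]' -1 50; python3 -m jog '[{"linear":[0,0,-0.5],"roll":0},{"linear":[0,0,-0.8],"roll":0},{"linear":[0,0,-0.8],"roll":0},{"linear":[0,0,-0.8],"roll":0},{"linear":[0,0,-0.6],"roll":0},{"linear":[0,0,0],"roll":0},{"linear":[0,0,0],"roll":0},{"linear":[0,0,0],"roll":0}]'; python3 -c "
from h import *
print(go([.5611,.0373,.185]))"
```

```text
time_s: 33.8
position: [0.6846, 0.2017, 0.0471]
tool_rot: [[0.978, 0.207, 0.002], [0.207, -0.978, 0.0], [0.002, 0.0, -1.0]]
ft_force: [0.4, 0.4, 0.7]
grip_width: 0.0854
gripper_force: 0.0
time_s: 34.38
position: [0.6845, 0.2022, 0.047]
tool_rot: [[0.978, 0.208, 0.002], [0.208, -0.978, 0.0], [0.002, 0.0, -1.0]]
ft_force: [-1.0, -0.5, 5.2]
grip_width: 0.0548
gripper_force: 52.7
time_s: 35.05
position: [0.6834, 0.2023, 0.1837]
tool_rot: [[0.978, 0.208, -0.003], [0.208, -0.978, -0.0], [-0.003, -0.0, -1.0]]
ft_force: [0.2, -0.1, -3.0]
grip_width: 0.055
gripper_force: 53.5
(array([-3.85,  3.4 , -0.02]), np.float64(12.01))
```

```bash
python3 -m jog '[{"linear":[-0.2,0.15,0],"roll":0},{"linear":[-0.5,0.45,0],"roll":0},{"linear":[-0.5,0.45,0],"roll":0},{"linear":[-0.5,0.45,0],"roll":0},{"linear":[-0.5,0.45,0],"roll":0},{"linear":[-0.5,0.45,0],"roll":0},{"linear":[-0.5,0.45,0],"roll":0},{"linear":[-0.5,0.45,0],"roll":0},{"linear":[-0.15,0.1,0],"roll":0},{"linear":[0,0,0],"roll":0},{"linear":[0,0,0],"roll":0},{"linear":[0,0,0],"roll":0}]'; python3 -c "
from h import *
c=optics.calibration('wrist'); im=optics.get_image('wrist'); cv2.imwrite('pics/w9.png',im[:,:,::-1])
print(go([.5611,.0373,.06]))"
```

```text
time_s: 36.05
position: [0.5621, 0.038, 0.1851]
tool_rot: [[0.978, 0.209, -0.001], [0.209, -0.978, 0.0], [-0.001, -0.001, -1.0]]
ft_force: [0.7, 0.3, -1.9]
grip_width: 0.0548
gripper_force: 53.6
(array([-0.03,  0.02,  3.13]), np.float64(12.07))
```

View pics/w9.png

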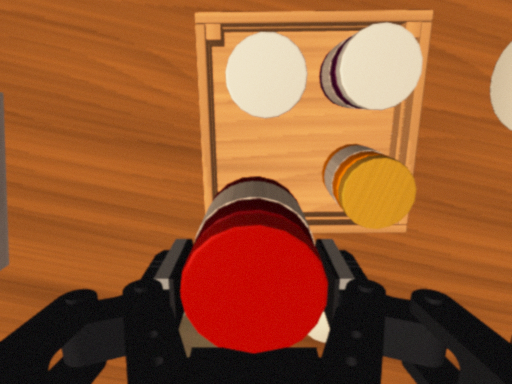

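Honey stands upright at about (365,185), and the jam jar is over the free corner. Lowering it.

```bash
python3 -m jog '[{"linear":[0,0,0.5],"roll":0},{"linear":[0,0,0.7],"roll":0},{"linear":[0,0,0.7],"roll":0},{"linear":[0,0,0.6],"roll":0},{"linear":[0,0,0.4],"roll":0},{"linear":[0,0,0.23],"roll":0},{"linear":[0,0,0],"roll":0},{"linear":[0,0,0],"roll":0},{"linear":[0,0,0],"roll":0}]' | sed -n '2p;4p'; python3 -m jog '[{"linear":[0,0,0.04],"roll":0},{"linear":[0,0,0],"roll":0},{"linear":[0,0,0],"roll":0}]' | sed -n '2p;4p'; python3 -m jog '[{"linear":[0,0,0.04],"roll":0},{"linear":[0,0,0],"roll":0},{"linear":[0,0,0],"roll":0}]' | sed -n '2p;4p'; python3 -m jog '[{"linear":[0,0,0.03],"roll":0},{"linear":[0,0,0],"roll":0},{"linear":[0,0,0],"roll":0}]' | sed -n '2p;4p';  python3 -m jog '[{"linear":[0,0,0.03],"roll":0},{"linear":[0,0,0],"roll":0},{"linear":[0,0,0],"roll":0}]' | sed -n '2p;4p'
```

```text
position: [0.5626, 0.0374, 0.0616]
ft_force: [0.3, 0.2, -1.5]
position: [0.5619, 0.0372, 0.0595]
ft_force: [-0.3, -0.3, -1.9]
position: [0.5617, 0.0372, 0.0573]
ft_force: [0.5, 0.2, -1.4]
position: [0.5617, 0.0372, 0.056]
ft_force: [-0.0, 0.3, -1.9]
position: [0.5618, 0.0372, 0.055]
ft_force: [-0.4, 0.5, -1.1]
```

```bash
python3 -m jog '[{"linear":[0,0,0.03],"roll":0},{"linear":[0,0,0],"roll":0},{"linear":[0,0,0],"roll":0}]' | sed -n '2p;4p'; python3 -m jog '[{"linear":[0,0,0],"roll":0},{"linear":[0,0,0],"roll":0},{"linear":[0,0,0],"roll":0},{"linear":[0,0,0],"roll":0},{"linear":[0,0,0],"roll":0}]' 0.6 >/dev/null; python3 -m jog '[{"linear":[0,0,-0.4],"roll":0},{"linear":[0,0,-0.8],"roll":0},{"linear":[0,0,-0.8],"roll":0},{"linear":[0,0,-0.8],"roll":0},{"linear":[0,0,-0.8],"roll":0},{"linear":[-0.6,0,-0.5],"roll":0},{"linear":[-0.9,0,0],"roll":0},{"linear":[-0.9,0,0],"roll":0},{"linear":[-0.6,0,0],"roll":0},{"linear":[0,0,0],"roll":0},{"linear":[0,0,0],"roll":0}]'; python3 -c "
from h import *
a=optics.get_image('top')[130:280,75:460,::-1]; b=optics.get_image('scene')[100:290,70:455,::-1]
cv2.imwrite('pics/end.png',cv2.resize(np.vstack([a,b]),None,fx=1.75,fy=1.75,interpolation=2))"
```

```text
position: [0.5619, 0.0372, 0.0549]
ft_force: [-2.8, -1.4, 10.7]
time_s: 39.43
position: [0.4439, 0.0121, 0.2182]
tool_rot: [[0.978, 0.207, 0.001], [0.207, -0.978, -0.0], [0.001, 0.0, -1.0]]
ft_force: [0.6, -0.2, -0.0]
grip_width: 0.0681
gripper_force: 0.0
```

View pics/end.png

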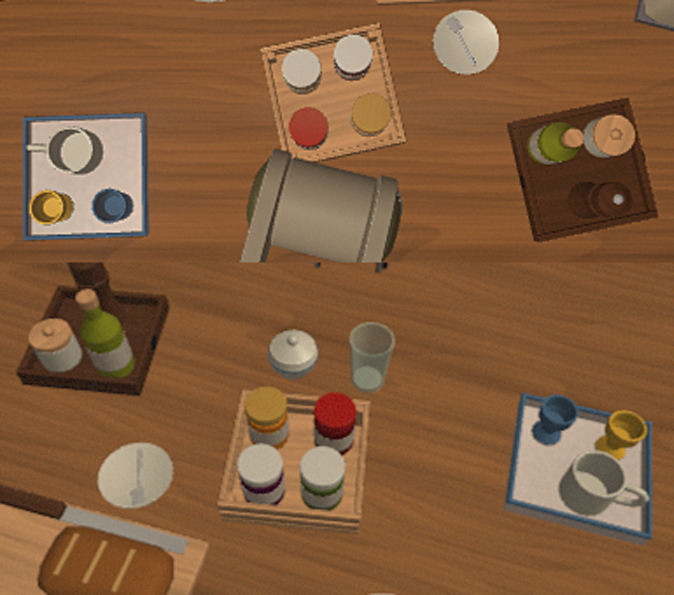

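Both egg cups, both jars and the mill stand upright in their trays. The glass and sugar bowl are undisturbed, and the gripper is clear.

```bash
python3 -c "
from rig import env
print(env.close_job())"
```

```text
the job is handed in; nothing more can be done
None
```

The counter is cleared and the job is handed in: egg cups in the washing-up tray, jam and honey in the pantry crate, mill in the condiment tray, glass and sugar bowl left standing, at about 39 s of the 144 s; the hand-in returned no verdict, but the final pictures show everything upright and in place.

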